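# Put four plaster dental models in their trays

## Robot

A 6-joint arm with a two-finger parallel gripper is mounted at the origin on the work surface. World frame = base frame: x ahead of the robot, y to its left, z up, the work surface at z = 0. Lengths are in m, angles in rad, forces in N, time in s.
With the tool pointing down it reaches from about 0.35 to 0.975 m from the base axis. Payload 4.9 kg.
Tool frame: the origin (TCP) lies on the centre line of the jaws, within the pads' length; the fingertips stand 19 mm ahead of it and the grasp point (between the pads) is the TCP (robot.tips_ahead is the distance from the TCP to the fingertips, in m); z points along the fingers, y is the line along which they close (so a half turn about z gives the same grasp; the last joint's range is limited). The gripper opens to 85 mm and grips with 20 to 120 N. Pads are 22 mm wide; open, the fingers measure 114 mm over their backs; the gripper's body (76 mm by 85 mm) begins 54 mm behind the grasp point. The pads swing forward as they close: fully open they stand 13 mm farther back than shut.
Start: joints at [-0.119, 0.053, 1.613, -0, 1.476, -0.119], TCP at [0.625, 0, 0.25] pointing down, gripper open.
Joint ranges: [-3.01, 3.01], [-1.01, 2.22], [0.06, 2.58], [-1.02, 4.17], [0.09, 2.62], [-3.14, 3.14]. Speed limits (rad/s): [2.57, 2.57, 3.14, 3.14, 3.14, 3.14].

## Interface

Orientations are given as a 3x3 rotation matrix whose columns are the frame's x, y, z axes.
In Python, from plant import robot gives the robot as it stands. The module is installed in compiled form; this text tells all that it offers.
- The arm moves only by the tool drive_effector, called after "Call:" as name(argument=value, ...) on one line, values as JSON. Schema: {"type":"object","properties":{"steps":{"type":"string"},"finger_gap":{"type":"number"},"only":{"type":"string"},"quiet":{"type":"boolean"},"lines":{"type":"string"}},"required":["steps"],"additionalProperties":false}. steps is a string of 1 to 10 rows, parted by a bar, with the numbers parted by commas; each row has 4 numbers: dx, dy, dz in cm, then a turn about the tool's z in units of 0.1 rad; each row shifts and turns the commanded pose from where the row before left it, along the tool's axes as they then stand; what a row does not reach is not made up. A row lasts 1/8 s, in which the tool goes at most 0.0625 m and 0.188 rad, less where a joint would pass 70% of its speed; a pose out of reach is approached as far as the arm can. finger_gap is the finger opening in m, set as the call begins (left out keeps the last). The fingers move at their own pace and stop on an object; the grip force is fixed at half the most. Time passes only in rows, so rows that do not move let the fingers close. The tool returns the time, the measured TCP pose, the force, the opening and the grip force at its end. only (a regular expression) keeps the lines of the reply that match it, lines (a string "A,B") keeps lines A to B, and quiet returns only ok. Input that does not fit is refused with a message, and nothing moves.
- robot.observe(): the state, without advancing time (a new reading comes with each control period).
- robot.camera(name): name is "scene" or "side" or "wrist"; returns a dict with "image" (480x640x3 uint8, red, green, blue), "range_z" (480x640 float32, m along the optical axis (not along the pixel's ray), 0 where there is no reading), "camera_matrix" (3x3 intrinsics, pixels), "position" and "rotation" of the camera in the world; the wrist camera has in their place "mount" (4x4, takes a point from camera to tool coordinates, whose origin is the TCP and whose axes are the flange's). Camera axes: x right, y down, z forward; pixel columns grow to the right and rows downward; lengths in m; the calibration is good to about 2 mm. The wrist camera is an equidistant fisheye: a pixel r from the principal point sees the ray r / f radians off the axis. A picture is of the moment at which its call begins: read the wrist's pose just before it.
- robot.close_job(): hands the job in; it is judged then, once.
Trained networks look in a picture, given as the dict that the camera call returned (one of the last four; its "shot" number tells which), for a name from the list of things; names that differ only in an ending like _2 or _b are one class to them, and where a whole thing is asked for, a point or a joint stands for the part that bears it (a point fixed in the world has none). Each returns a list of dicts, best first, with "conf" (0 to 1); they miss things now and then, are a little off and sometimes report something else, mostly with a low value. They report only what shows in the picture. A call takes as long as a camera call. They do not tell look-alikes from the thing itself.
- robot.boxes_of(picture, thing): "location" ([x, y, z] in m, in the coordinates of the camera as it stood for that picture, good to about 4 mm: the middle of the surface that is visible of it).
- robot.cut_out(picture, thing): "region" (480x640 bool, what is visible of it).
The state is a dict: "time_s": time; "joint_positions": joint angles; "dq": joint speeds; "tau": joint torques, N m; "tcp_pos": TCP position; "ee_rot": TCP orientation; "force": force on the tool from outside, world axes, zero at the start; "moment": the same for the moment, N m; "opening": finger opening in m; "finger_force": force on a finger pad.
Only numpy, scipy, OpenCV 4.12 (cv2) and the standard library are available. Lean on these libraries where they do the work, as an engineer would, in place of code of your own. Each camera call takes 0.05 s, during which the arm holds its last target. There are 200 camera calls.

## Task

Put the four plaster models away, each in its own steel tray: the large full arch in the largest tray, the small child's arch in the smaller, nearly square tray, the half arch in the long narrow tray and the single-tooth die in the round tray. Each must end upright and flat on its tray's floor inside the lip; set them down rather than dropping them. Leave the two dropper bottles standing where they are.

Things in the scene. Friction and masses are not known exactly. Their poses are not given: they have to be found in the camera images.
- model_large: Largest plaster model, a whole adult arch: cream D-shaped block, 14 ochre teeth in a horseshoe, 52 mm (x) by 64 mm (y), 130 g. Flat parallel faces at +x and -x; corners at -x cut off (that face is 36 mm long). Origin: centre of its underside, z up; about 37 mm tall. Lower 24 mm has upright sides; gripped with the fingertips 9 mm above the underside, fingers clear the tray lips.
- model_small: Smaller plaster model, a child's whole arch: cream D-shaped block, horseshoe of ochre teeth, 36 mm (x) by 42 mm (y), 60 g. Flat parallel faces at +x and -x; corners at -x cut off (that face is 23 mm long). Origin: centre of its underside, z up; about 35 mm tall. Lower 24 mm has upright sides; gripped with the fingertips 9 mm above the underside, fingers clear the tray lips.
- model_half: Plaster model of half an arch: narrow cream rectangular bar with one row of 7 ochre teeth, 24 mm (x) by 60 mm (y), 60 g. Origin: centre of its underside, z up; about 37 mm tall. Lower 24 mm has upright sides; gripped with the fingertips 9 mm above the underside, fingers clear the tray lips.
- model_die: Plaster die of a single tooth: small round cream cylinder 22 mm in diameter with one ochre tooth on top, 25 g. Origin: centre of its underside, z up; about 37 mm tall. Lower 24 mm has upright sides; gripped with the fingertips 9 mm above the underside, fingers clear the tray lips.
- tray_large: Largest rectangular shallow tray. Fixed, bare steel. Origin: centre of its underside, on the desk. Floor top 3 mm above the origin; lip 4 mm thick, its top 9 mm above the origin. Inside 72 mm (its x) by 84 mm (its y).
- tray_small: Smaller, nearly square shallow tray. Fixed, bare steel. Origin: centre of its underside, on the desk. Floor top 3 mm above the origin; lip 4 mm thick, its top 9 mm above the origin. Inside 54 mm (its x) by 60 mm (its y).
- tray_long: Long narrow shallow tray. Fixed, bare steel. Origin: centre of its underside, on the desk. Floor top 3 mm above the origin; lip 4 mm thick, its top 9 mm above the origin. Inside 44 mm (its x) by 80 mm (its y).
- tray_round: Small round shallow tray. Fixed, bare steel. Origin: centre of its underside, on the desk. Floor top 3 mm above the origin; lip 4 mm thick, its top 9 mm above the origin. Inside diameter 44 mm.
- bottle_black: Loose dropper bottle standing upright among the models, black with a black cap and a pale label, 25 mm in diameter, 60 mm tall, 30 g; origin at the centre of its underside. Not to be moved.
- bottle_yellow: Loose dropper bottle standing upright among the models, black with a yellow cap and a pale label, 25 mm in diameter, 60 mm tall, 30 g; origin at the centre of its underside. Not to be moved.
There are look-alikes about, which are no part of the job. Leave any orange or turquoise look-alike of the tray_small alone.

How it is judged:
At the end, for the whole second after the job is handed in: Each model is in its own tray: centre within 18 mm of the tray's centre, underside less than 6 mm above the tray's underside (floor top is at 3 mm), upright within 0.05 rad, slower than 10 mm/s and not touched by the fingers (horizontal distance between model_large and tray_large below 0.018 m and z of model_large in the frame of tray_large below 0.006 m and angle between each of model_large, model_small, model_half, model_die's own z axis and vertical below 0.05 rad and linear speed of each of model_large, model_small, model_half, model_die below 0.01 m/s and contact force between the fingers and model_large below 0.05 N and horizontal distance between model_small and tray_small below 0.018 m and z of model_small in the frame of tray_small below 0.006 m and contact force between the fingers and model_small below 0.05 N and horizontal distance between model_half and tray_long below 0.018 m and z of model_half in the frame of tray_long below 0.006 m and contact force between the fingers and model_half below 0.05 N and horizontal distance between model_die and tray_round below 0.018 m and z of model_die in the frame of tray_round below 0.006 m and contact force between the fingers and model_die below 0.05 N).
It fails at once if a model is let go in the air (underside more than 25 mm above the desk with no finger touching it) ((height (world z) of model_large above 0.025 m and contact force between the fingers and model_large below 0.01 N) or (height (world z) of model_small above 0.025 m and contact force between the fingers and model_small below 0.01 N) or (height (world z) of model_half above 0.025 m and contact force between the fingers and model_half below 0.01 N) or (height (world z) of model_die above 0.025 m and contact force between the fingers and model_die below 0.01 N)).
It fails at once if the black bottle is moved more than 25 mm or tipped (distance of bottle_black from where it was at the start of the episode above 0.025 m or angle between bottle_black's own z axis and vertical above 0.4 rad).
It fails at once if the yellow bottle is moved more than 25 mm or tipped (distance of bottle_yellow from where it was at the start of the episode above 0.025 m or angle between bottle_yellow's own z axis and vertical above 0.4 rad).
It also fails if it takes over 102 s, if anything falls off the work surface, if the arm or the gripper's body presses on something with over 40 N, if the wrist force passes 120 N, or if a joint passes its speed limit or range.

## Working session

There is one attempt and no reset: what is moved stays moved. The work goes in short steps, Python scripts to look and compute and a tool call to move; the robot and the scene stay as the last step left them, time stands still between calls to the robot, and variables do not carry over. Pictures are saved under pics/ and viewed, at most 14 in all, crops included, and the job is handed in when it is done.

```bash
mkdir -p pics; cat > h.py <<'E'
import numpy as np, cv2
from plant import robot
def snap(n,f):
    c=robot.camera(n); cv2.imwrite('pics/'+f,c['image'][:,:,::-1]); return c
def world(c):
    K=c['camera_matrix']; z=c['range_z']; v,u=np.mgrid[:480,:640]
    P=np.stack([(u-K[0,2])/K[0,0]*z,(v-K[1,2])/K[1,1]*z,z],-1)
    W=P@np.array(c['rotation']).T+c['position']; W[z<=0]=np.nan; return W
E
python3 - <<'E'
from h import *
for n in('scene','side'):
    c=snap(n,n+'0.png'); W=world(c); print(n,c['position'],c['rotation'][:,2])
    for t in 'model_large model_small model_half model_die tray_large tray_small tray_long tray_round bottle_black bottle_yellow'.split():
        for d in robot.cut_out(c,t)[:4]:
            if d['conf']<.2: continue
            m=d['region']; p=W[m]; p=p[~np.isnan(p[:,0])]; ys,xs=np.nonzero(m)
            print(t,round(d['conf'],2),'px',int(xs.mean()),int(ys.mean()),'n',m.sum(),'med',np.round(np.median(p,0),3),'lo',np.round(np.percentile(p,2,0),3),'hi',np.round(np.percentile(p,98,0),3))
E
```

```text
scene [1.25959818 0.70327457 0.63504033] [-0.62284268 -0.58914526 -0.51475709]
model_large 0.7 px 443 276 n 721 med [0.429 0.326 0.023] lo [0.399 0.289 0.002] hi [0.452 0.354 0.038]
model_large 0.31 px 364 242 n 105 med [0.438 0.117 0.02 ] lo [0.427 0.106 0.003] hi [0.443 0.124 0.036]
model_small 0.55 px 295 218 n 248 med [ 0.476 -0.083  0.022] lo [ 0.456 -0.1    0.002] hi [ 0.494 -0.062  0.035]
model_half 0.63 px 253 187 n 259 med [ 0.434 -0.297  0.022] lo [ 0.411 -0.322  0.004] hi [ 0.452 -0.271  0.037]
model_die 0.71 px 364 242 n 116 med [0.438 0.117 0.02 ] lo [0.426 0.106 0.002] hi [0.443 0.124 0.036]
tray_large 0.82 px 239 247 n 844 med [ 0.654 -0.093  0.003] lo [ 0.615 -0.139 -0.   ] hi [ 0.696 -0.047  0.01 ]
tray_small 0.93 px 408 370 n 1132 med [0.695 0.419 0.004] lo [0.659 0.384 0.001] hi [0.732 0.453 0.011]
tray_small 0.77 px 318 250 n 500 med [0.527 0.047 0.004] lo [0.494 0.013 0.   ] hi [0.56  0.082 0.01 ]
tray_small 0.62 px 298 280 n 614 med [0.644 0.1   0.003] lo [ 0.612  0.067 -0.   ] hi [0.679 0.136 0.01 ]
tray_long 0.93 px 385 312 n 932 med [0.595 0.297 0.003] lo [ 0
[... 1480 characters left out ...]
 lo [0.655 0.378 0.002] hi [0.716 0.456 0.012]
tray_small 0.58 px 299 257 n 919 med [0.523 0.045 0.005] lo [0.49  0.008 0.   ] hi [0.554 0.086 0.011]
tray_long 0.77 px 301 184 n 522 med [0.594 0.295 0.004] lo [0.567 0.25  0.001] hi [0.619 0.339 0.011]
tray_long 0.25 px 287 309 n 626 med [ 0.466 -0.1    0.024] lo [ 0.447 -0.109  0.003] hi [ 0.489 -0.071  0.037]
tray_round 0.57 px 405 407 n 1121 med [ 0.583 -0.302  0.004] lo [ 0.558 -0.328  0.001] hi [ 0.606 -0.279  0.01 ]
bottle_black 0.53 px 257 274 n 335 med [ 0.433 -0.008  0.032] lo [ 0.422 -0.013  0.004] hi [0.445 0.001 0.06 ]
bottle_yellow 0.6 px 300 366 n 494 med [ 0.457 -0.216  0.033] lo [ 0.447 -0.222  0.   ] hi [ 0.469 -0.198  0.06 ]
```

```bash
python3 - <<'E'
from h import *
A=[];C=[]
for n in('scene','side'):
    c=robot.camera(n); W=world(c); A.append(W.reshape(-1,3)); C.append(c['image'].reshape(-1,3))
    
A=np.vstack(A);C=np.vstack(C)
k=~np.isnan(A[:,0])&(A[:,2]>-.01)&(A[:,2]<.08);A=A[k];C=C[k]
np.savez('cloud.npz',A=A,C=C)
# top view: row = x (0.35..0.75), col = y (0.48..-0.36)
im=np.zeros((440,860,3),np.uint8); o=np.argsort(A[:,2])
r=((.76-A[o,0])*1000).astype(int);q=((.49-A[o,1])*1000).astype(int);g=(r>=0)&(r<440)&(q>=0)&(q<860)
im[r[g],q[g]]=C[o][g][:,::-1]; im=cv2.dilate(im,np.ones((3,3))); cv2.imwrite('pics/top.png',cv2.resize(im,(800,409)))
objs=dict(large=(.42,.318,.048),small=(.47,-.088,.034),half=(.43,-.302,.042),die=(.432,.118,.025),bb=(.437,0,.025),by=(.463,-.207,.025),
 tlarge=(.654,-.093,.065),tsA=(.692,.418,.05),tsB=(.525,.046,.05),tsC=(.643,.1,.05),tlong=(.595,.296,.055),tround=(.585,-.302,.035))
for n,(x,y,rad) in objs.items():
    d=np.hypot(A[:,0]-x,A[:,1]-y)<rad
    lo=.005 if n[0]=='t' else .007
    p=A[d&(A[:,2]>lo)]; col=np.median(C[d&(A[:,2]>lo)],0)
    if n[0]=='t': p=p[p[:,2]<.016]
    (cx,cy),(w,h),a=cv2.minAreaRect((p[:,:2]*1000).astype(np.float32))
    print(n,len(p),'rect c',round(cx,1),round(cy,1),'wh',round(w,1),round(h,1),'ang',round(a,1),'col',col,'zmax',round(p[:,2].max(),3))
E
```

```text
large 1218 rect c 416.8 322.1 wh 70.9 57.4 ang 67.3 col [169. 152. 127.] zmax 0.041
small 814 rect c 470.4 -87.6 wh 46.4 42.5 ang 36.9 col [161. 148. 129.] zmax 0.038
half 1322 rect c 431.0 -299.8 wh 34.2 63.0 ang 26.9 col [163.  150.5 124. ] zmax 0.04
die 261 rect c 432.3 111.8 wh 28.6 23.1 ang 30.8 col [161. 150. 129.] zmax 0.039
bb 485 rect c 436.0 1.0 wh 35.4 25.1 ang 55.8 col [83. 81. 73.] zmax 0.063
by 566 rect c 461.7 -207.8 wh 32.7 24.5 ang 45.2 col [135.  129.5  78. ] zmax 0.062
tlarge 758 rect c 653.4 -94.3 wh 97.5 84.4 ang 85.5 col [151. 154. 153.] zmax 0.012
tsA 600 rect c 693.6 418.6 wh 74.3 65.0 ang 64.2 col [ 51. 152. 148.] zmax 0.013
tsB 593 rect c 525.6 45.2 wh 75.0 66.4 ang 80.9 col [189. 123.  71.] zmax 0.013
tsC 474 rect c 643.2 98.8 wh 76.0 65.4 ang 79.3 col [157. 160. 158.] zmax 0.012
tlong 485 rect c 595.8 295.5 wh 93.2 56.7 ang 84.9 col [155. 159. 157.] zmax 0.012
tround 530 rect c 584.8 -300.7 wh 58.3 52.0 ang 49.0 col [151.  154.  154.5] zmax 0.012
```

View pics/top.png

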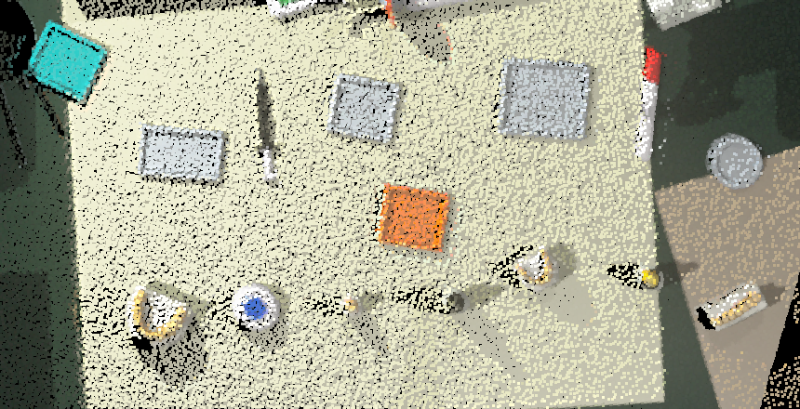

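View pics/scene0.png

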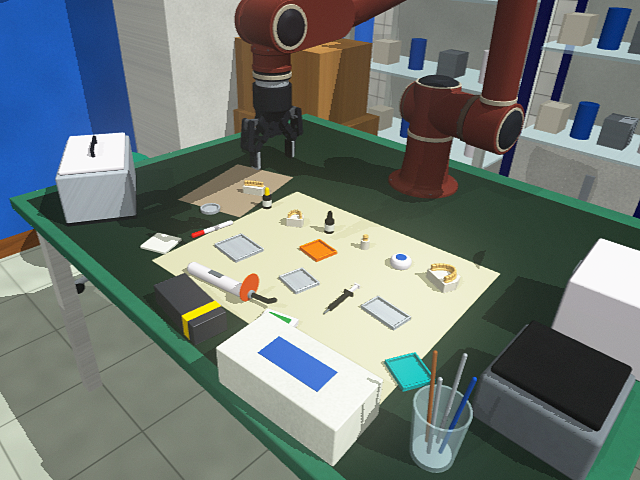

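```bash
cat >> h.py <<'E'
def wrist(f=None):
    s=robot.observe(); c=robot.camera('wrist')
    if f: cv2.imwrite('pics/'+f,c['image'][:,:,::-1])
    K=c['camera_matrix']; z=c['range_z']; v,u=np.mgrid[:480,:640]
    a=(u-K[0,2])/K[0,0]; b=(v-K[1,2])/K[1,1]; th=np.hypot(a,b); g=np.tan(np.minimum(th,1.45))/np.maximum(th,1e-9)
    P=np.stack([a*g*z,b*g*z,z],-1); M=np.array(c['mount'])
    T=P@M[:3,:3].T+M[:3,3]; W=T@np.array(s['ee_rot']).T+s['tcp_pos']; W[(z<=0)|(th>1.3)]=np.nan
    return c,W,s
E
python3 - <<'E'
from h import *
c,W,s=wrist('w0.png'); print(c['camera_matrix'],c['mount'],s['tcp_pos'],np.round(s['ee_rot'],3),robot.tips_ahead,s['opening'])
A=W.reshape(-1,3);k=~np.isnan(A[:,0]);print(np.percentile(A[k],[1,50,99],axis=0))
E
```

```text
[[371.64829954   0.         321.22672335]
 [  0.         371.64829954 242.04679166]
 [  0.           0.           1.        ]] [[ 6.11933893e-04 -9.52403800e-01 -3.04838690e-01  7.75899272e-02]
 [ 9.99999796e-01  6.39217131e-04  1.03036221e-05 -5.37437110e-04]
 [ 1.85044904e-04 -3.04838634e-01  9.52403997e-01 -1.23948407e-01]
 [ 0.00000000e+00  0.00000000e+00  0.00000000e+00  1.00000000e+00]] [ 6.24967585e-01 -2.67116414e-05  2.50304298e-01] [[ 0.  1. -0.]
 [ 1. -0.  0.]
 [ 0. -0. -1.]] 0.019 0.08537908450004073
[[ 7.65274327e-02 -8.63333260e-01 -7.50863455e-01]
 [ 6.23134170e-01  1.05409107e-02  1.38754517e-03]
 [ 1.75501668e+00  2.98047511e-01  3.32290418e-01]]
```

View pics/w0.png

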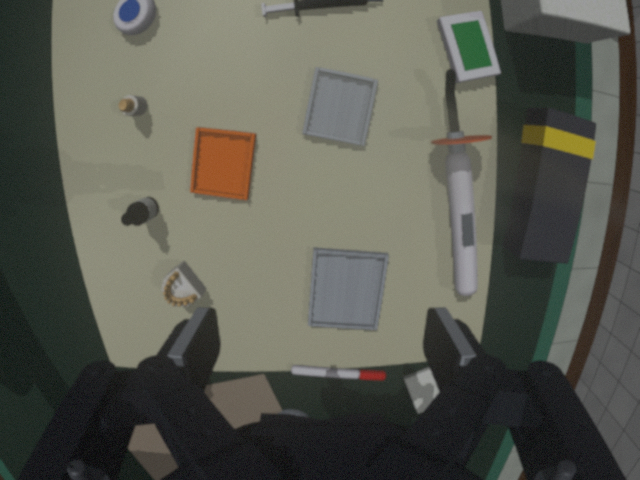

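Careful with the scale: shifts go in cm and turns go in units of 0.1 rad. That gives: -0.05 m is -5, -0.03 m is -3.

Call:
drive_effector(steps="-5,-3.2,1,0 | -5,-3.2,1,0 | -5,-3.2,1,0 | -5,-3.2,1,0 | -5,-3.2,1,0 | -5,-3,0,0 | 0,0,0,0")

```text
time_s: 2.12
tcp_pos: [0.4331, -0.3028, 0.2004]
ee_rot: [[0.006, 1.0, -0.0], [1.0, -0.006, -0.001], [-0.001, -0.0, -1.0]]
force: [0.3, 0.3, -0.5]
opening: 0.085
finger_force: 0.0
```

```bash
cat >> h.py <<'E'
def rect(W,x,y,r,zlo=.012,zhi=.045):
    A=W.reshape(-1,3); A=A[~np.isnan(A[:,0])]; p=A[(np.hypot(A[:,0]-x,A[:,1]-y)<r)&(A[:,2]>zlo)&(A[:,2]<zhi)]
    (cx,cy),(w,h),a=cv2.minAreaRect((p[:,:2]*1000).astype(np.float32)); return len(p),np.round((cx,cy,w,h,a),1),'xy', np.round([p[:,:2].min(0),p[:,:2].max(0)],4).tolist()
def topview(W,c,f,x,y,s=.06,k=4):
    A=W.reshape(-1,3); C=c['image'].reshape(-1,3)[:,::-1]; g=~np.isnan(A[:,0]);A=A[g];C=C[g];o=np.argsort(A[:,2]);A=A[o];C=C[o]
    n=int(2*s*1000); r=((x+s-A[:,0])*1000);q=((y+s-A[:,1])*1000);g=(r>=0)&(r<n)&(q>=0)&(q<n)
    im=np.zeros((n,n,3),np.uint8);im[r[g].astype(int),q[g].astype(int)]=C[g];cv2.imwrite('pics/'+f,cv2.resize(im,None,fx=k,fy=k,interpolation=0))
E
python3 - <<'E'
from h import *
c,W,s=wrist('w1.png'); print(s['tcp_pos'])
for zlo,zhi in((.006,.045),(.012,.022),(.022,.03),(.012,.045)):print(rect(W,.431,-.302,.045,zlo,zhi))
topview(W,c,'t1.png',.431,-.302)
E
```

```text
[ 0.43313932 -0.30283478  0.20041639]
(2176, array([ 427.9, -303. ,   24.9,   60.5,   26.7]), 'xy', [[0.4052, -0.3345], [0.4517, -0.2713]])
(120, array([ 427.5, -302. ,   24.6,   58.3,   26.8]), 'xy', [[0.4053, -0.3284], [0.4514, -0.2713]])
(1360, array([ 428. , -303.1,   24.9,   60.2,   26.5]), 'xy', [[0.4052, -0.3345], [0.451, -0.2725]])
(2117, array([ 427.8, -303. ,   24.9,   60.5,   26.8]), 'xy', [[0.4052, -0.3345], [0.4514, -0.2713]])
```

View pics/w1.png

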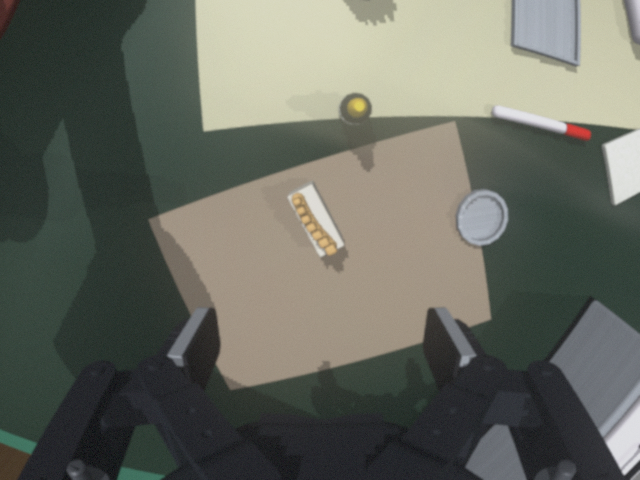

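```bash
cat >> h.py <<'E'
def tips(W,s):
    T=(W.reshape(-1,3)-s['tcp_pos'])@np.array(s['ee_rot']); T=T[~np.isnan(T[:,0])]
    T=T[(abs(T[:,0])<.03)&(abs(T[:,1])<.06)&(T[:,2]<.06)&(T[:,2]>-.05)]
    for sg in(-1,1):
        q=T[T[:,1]*sg>0]; print('tip z',len(q),np.round(np.percentile(q[:,2],[50,95,99,100]),4),'y',np.round(np.percentile(abs(q[:,1]),[1,50]),3)) if len(q) else 0
def goal(x,y,z,yaw):  # yaw: world angle of closing axis (deg)
    s=robot.observe(); R=np.array(s['ee_rot']); d=R.T@(np.array([x,y,z])-s['tcp_pos'])
    a=np.degrees(np.arctan2(R[1,1],R[0,1])); t=(a-yaw+90)%180-90
    print('delta tool',np.round(d,4),'turn',round(np.radians(t),3),'now yaw',round(a,1),'t',s['time_s'])
E
python3 - <<'E'
from h import *
c,W,s=wrist(); tips(W,s); goal(.4278,-.303,.028,26.7)
E
```

```text
tip z 5645 [-0.0314 -0.0013  0.0035  0.0064] y [0.04  0.047]
tip z 5808 [-0.0319 -0.0014  0.0033  0.0063] y [0.039 0.046]
delta tool [-0.0028 -0.0071  0.1724] turn -0.467 now yaw -0.1 t 2.225
```

Scaled: 0.05 m is 5, 0.04 m is 4, -0.156 rad is -1.56.

Call:
drive_effector(steps="-0.3,-0.7,0,0 | 0,0,2,-1.56 | 0,0,3,-1.56 | 0,0,4,-1.55 | 0,0,5,0 | 0,0,2.5,0 | 0,0,0.74,0 | 0,0,0,0")

```text
time_s: 3.22
tcp_pos: [0.4285, -0.3027, 0.0283]
ee_rot: [[-0.451, 0.892, 0.0], [0.892, 0.451, -0.0], [-0.0, 0.0, -1.0]]
force: [-0.1, 0.4, -0.1]
opening: 0.0852
finger_force: 0.0
```

```bash
python3 -c "
from h import *
goal(.4278,-.303,.028,26.7)"
```

```text
delta tool [ 0.     -0.0008  0.0003] turn 0.002 now yaw 26.8 t 3.225
```

Call:
drive_effector(steps="0,0,0,0 | 0,0,0,0 | 0,0,0,0 | 0,0,0,0 | 0,0,0,0 | 0,0,0,0", finger_gap=0)

```text
time_s: 3.98
tcp_pos: [0.4285, -0.3035, 0.0288]
ee_rot: [[-0.45, 0.893, 0.001], [0.893, 0.45, -0.001], [-0.001, 0.0, -1.0]]
force: [0.0, -0.5, 5.6]
opening: 0.0226
finger_force: 60.7
```

Call:
drive_effector(steps="0,0,-2,0 | 0,0,-4,1.39 | 0,0,-4,1.39 | 0,0,-4,1.39 | 0,0,0,1.38")

```text
time_s: 4.6
tcp_pos: [0.4295, -0.3044, 0.1718]
ee_rot: [[0.092, 0.996, 0.005], [0.996, -0.092, -0.005], [-0.004, 0.005, -1.0]]
force: [0.6, -0.6, -1.0]
opening: 0.0225
finger_force: 60.0
```

Call:
drive_effector(steps="5,1.2,0,0 | 6,1.2,0,0 | 6,1.2,0,0 | 6,1.2,0,0 | 6,1.2,0,0 | 6,1.2,0,0 | 6,1.2,0,0 | 6,1.2,0,0 | 6,1.2,0,0 | 5,0.6,0,0")

```text
time_s: 5.85
tcp_pos: [0.5923, 0.2669, 0.1667]
ee_rot: [[0.087, 0.996, -0.001], [0.996, -0.087, -0.001], [-0.001, -0.001, -1.0]]
force: [0.2, 0.2, -0.3]
opening: 0.0225
finger_force: 60.0
```

```bash
python3 - <<'E'
from h import *
c,W,s=wrist('w2.png'); print(s['tcp_pos'])
for z in((.006,.012),(.007,.014)):print(rect(W,.595,.296,.058,*z))
print(rect(W,.643,.099,.05,.006,.012))
goal(.596,.2955,.1,-5.1)
E
```

```text
[0.5922712  0.26688532 0.16667314]
(1548, array([594.2, 295.3,  87.6,  52.5,  85. ]), 'xy', [[0.5647, 0.2496], [0.623, 0.3412]])
(1509, array([594.2, 295.3,  87.6,  52.5,  85. ]), 'xy', [[0.5647, 0.2496], [0.623, 0.3412]])
(102, array([612.2,  86.6,  31.5,   7.2,  79.4]), 'xy', [[0.606, 0.0715], [0.6135, 0.1024]])
delta tool [0.0235 0.0016 0.0669] turn 0.005 now yaw -4.8 t 5.9
```

View pics/w2.png

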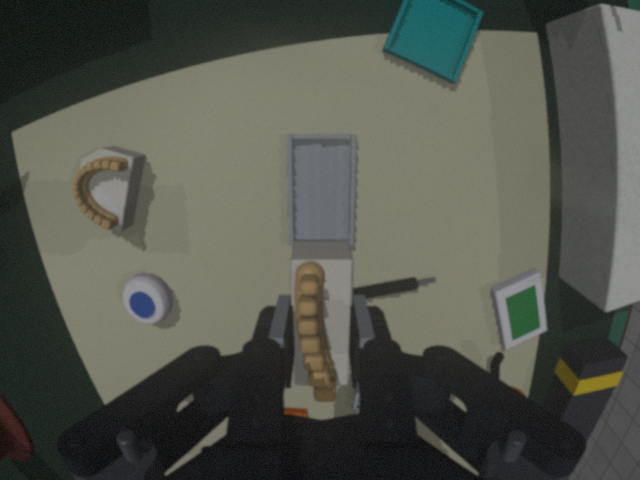

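Scaled: 0.04 m is 4, 0.03 m is 3.

Call:
drive_effector(steps="2.3,0,0,0 | 0,0,4,0 | 0,0,4,0 | 0,0,3,0 | 0,0,1,0 | 0,0,0,0")

```text
time_s: 6.65
tcp_pos: [0.5942, 0.2873, 0.0475]
ee_rot: [[0.088, 0.996, -0.001], [0.996, -0.088, -0.0], [-0.001, -0.001, -1.0]]
force: [-0.2, -1.0, 0.5]
opening: 0.0225
finger_force: 60.0
```

```bash
python3 -c "
from h import *
goal(.5942,.2953,.0315,-5)"
```

```text
delta tool [ 0.008  -0.0007  0.016 ] turn -0.001 now yaw -5.1 t 6.65
```

Call:
drive_effector(steps="0.8,0,0.6,0 | 0,0,0.6,0 | 0,0,0.4,0 | 0,0,0,0 | 0,0,0,0")

```text
time_s: 7.28
tcp_pos: [0.5952, 0.2955, 0.0319]
ee_rot: [[0.088, 0.996, -0.0], [0.996, -0.088, -0.0], [-0.0, -0.0, -1.0]]
force: [-0.8, -0.7, -1.0]
opening: 0.0224
finger_force: 60.2
```

Call:
drive_effector(steps="0,0,0,0 | 0,0,0,0 | 0,0,0,0 | 0,0,-2,0 | 0,0,-4,0 | 0,0,-6,0 | 0,0,-5,0", finger_gap=0.05)

```text
time_s: 8.15
tcp_pos: [0.5958, 0.2958, 0.2064]
ee_rot: [[0.088, 0.996, 0.003], [0.996, -0.088, 0.001], [0.001, 0.003, -1.0]]
force: [0.3, 0.2, 0.2]
opening: 0.0499
finger_force: 0.0
```

Call:
drive_effector(steps="0,-5,0,0 | 0,-6,0,0 | -1,-5,0,0 | -2,0,0,0 | 0,0,0,0", finger_gap=0.085)

```text
time_s: 8.78
tcp_pos: [0.4338, 0.2792, 0.2035]
ee_rot: [[0.089, 0.996, 0.003], [0.996, -0.089, 0.001], [0.001, 0.003, -1.0]]
force: [0.1, -0.6, -0.7]
opening: 0.0853
finger_force: 0.0
```

```bash
python3 - <<'E'
from h import *
c,W,s=wrist('w3.png'); print(s['tcp_pos'])
print('half',rect(W,.594,.295,.05,.016,.06))
for z in((.008,.045),(.012,.022),(.022,.027)):print(rect(W,.417,.322,.05,*z))
topview(W,c,'t3.png',.417,.322)
E
```

```text
[0.4338003  0.27915942 0.20346078]
half (1853, array([594. , 295.9,  59.9,  25.4,  85. ]), 'xy', [[0.5798, 0.2665], [0.6086, 0.3262]])
(4438, array([415.1, 321.8,  64.6,  52.4,  67.2]), 'xy', [[0.3852, 0.2834], [0.4505, 0.3535]])
(21, array([430. , 322.8,  47.5,  61.8,  15.8]), 'xy', [[0.3997, 0.2866], [0.4491, 0.3531]])
(2963, array([415.2, 321.9,  64.3,  52.4,  67.2]), 'xy', [[0.3852, 0.2834], [0.4505, 0.3535]])
```

View pics/t3.png

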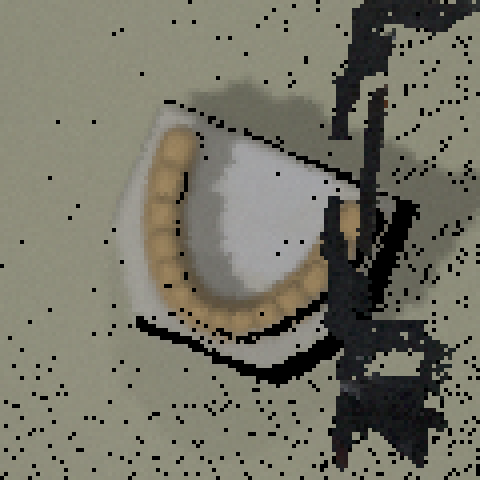

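View pics/w3.png

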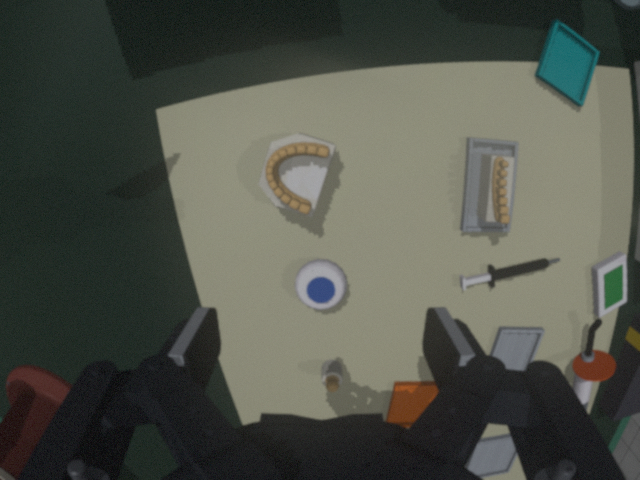

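```bash
python3 -c "
from h import *
goal(.4151,.3218,.025,-22.8)"
```

```text
delta tool [ 0.0401 -0.0233  0.1783] turn 0.308 now yaw -5.1 t 8.825
```

Scaled: 0.05 m is 5, 0.04 m is 4, 0.154 rad is 1.54.

Call:
drive_effector(steps="4,-2.3,0,0 | 0,0,2,1.54 | 0,0,4,1.54 | 0,0,5,0 | 0,0,4,0 | 0,0,2,0 | 0,0,0,0")

```text
time_s: 9.7
tcp_pos: [0.4136, 0.3211, 0.0301]
ee_rot: [[0.387, 0.922, -0.003], [0.922, -0.387, -0.002], [-0.003, -0.002, -1.0]]
force: [-0.3, 0.3, 1.1]
opening: 0.085
finger_force: 0.0
```

```bash
python3 -c "
from h import *
goal(.4151,.3218,.025,-22.8)"
```

```text
delta tool [0.0012 0.0011 0.0051] turn 0.001 now yaw -22.7 t 9.7
```

Scaled: 0.005 m is 0.5, 0.001 m is 0.1.

Call:
drive_effector(steps="0.1,0.1,0.5,0 | 0,0,0,0")

```text
time_s: 9.95
tcp_pos: [0.4163, 0.3227, 0.028]
ee_rot: [[0.386, 0.923, 0.002], [0.923, -0.386, 0.001], [0.002, 0.001, -1.0]]
force: [-0.6, 0.1, 0.0]
opening: 0.0848
finger_force: 0.0
```

Call:
drive_effector(steps="0,0,0,0 | 0,0,0,0 | 0,0,0,0 | 0,0,0,0 | 0,0,0,0", finger_gap=0)

```text
time_s: 10.58
tcp_pos: [0.4159, 0.3227, 0.028]
ee_rot: [[0.386, 0.923, 0.002], [0.923, -0.386, 0.001], [0.001, 0.001, -1.0]]
force: [-0.1, -0.9, 6.5]
opening: 0.0503
finger_force: 64.7
```

Call:
drive_effector(steps="0,0,-2,0 | 0,0,-4,0 | 0,0,-4,-1.6 | 0,0,-4,-1.6 | 0,0,0,0")

```text
time_s: 11.2
tcp_pos: [0.4168, 0.3232, 0.1702]
ee_rot: [[0.076, 0.997, 0.006], [0.997, -0.076, 0.003], [0.004, 0.005, -1.0]]
force: [0.5, -0.2, -0.7]
opening: 0.0503
finger_force: 64.0
```

```bash
python3 -c "
from h import *
goal(.6534,-.0943,.165,-4.5)"
```

```text
delta tool [-0.3982  0.2678  0.0052] turn 0.002 now yaw -4.4 t 11.2
```

Scaled: -0.05 m is -5, -0.045 m is -4.5.

Call:
drive_effector(steps="-4.5,2.7,0,0 | -5,3,0,0 | -5,3,0,0 | -5,3,0,0 | -5,3,0,0 | -5,3,0,0 | -5,3,0,0 | -5,3,0,0 | -4.5,3,0,0 | 0,0,0,0")

```text
time_s: 12.45
tcp_pos: [0.6476, -0.1398, 0.1635]
ee_rot: [[0.081, 0.997, -0.004], [0.997, -0.081, 0.001], [0.0, -0.004, -1.0]]
force: [-0.4, 0.3, -2.4]
opening: 0.0502
finger_force: 63.9
```

```bash
python3 - <<'E'
from h import *
c,W,s=wrist('w4.png'); print(s['tcp_pos'])
for z in((.006,.012),(.0065,.014)):print(rect(W,.653,-.094,.068,*z))
print(rect(W,.643,.099,.05,.006,.012))
goal(.6534,-.0943,.034,-4.5)
E
```

```text
[ 0.64757968 -0.1397817   0.16352052]
(2194, array([651.9, -95.8,  91. ,  80.8,  85.3]), 'xy', [[0.6088, -0.1437], [0.6955, -0.0476]])
(2167, array([651.9, -95.8,  91. ,  80.8,  85.3]), 'xy', [[0.6088, -0.1437], [0.6955, -0.0476]])Traceback (most recent call last):
  File "<stdin>", line 4, in <module>
  File "h.py", line 19, in rect
    (cx,cy),(w,h),a=cv2.minAreaRect((p[:,:2]*1000).astype(np.float32)); return len(p),np.round((cx,cy,w,h,a),1),'xy', np.round([p[:,:2].min(0),p[:,:2].max(0)],4).tolist()
                                                                                                                                ~~~~~~~~~~~^^^
    return umr_minimum(a, axis, None, out, keepdims, initial, where)
ValueError: zero-size array to reduction operation minimum which has no identity
```

View pics/w4.png

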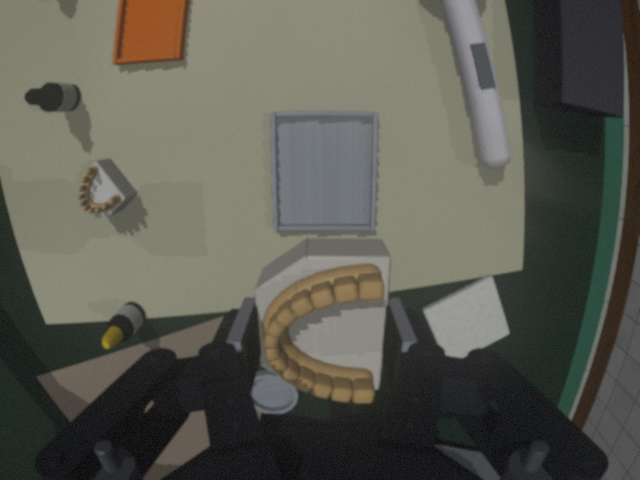

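```bash
python3 -c "
from h import *
goal(.6519,-.0958,.031,-4.7)"
```

```text
delta tool [0.0421 0.0023 0.1326] turn 0.002 now yaw -4.6 t 12.5
```

Scaled: 0.042 m is 4.2, 0.04 m is 4.

Call:
drive_effector(steps="4.2,0.2,0,0 | 0,0,4,0 | 0,0,4,0 | 0,0,3,0 | 0,0,0.8,0 | 0,0,0,0")

```text
time_s: 13.25
tcp_pos: [0.6523, -0.0941, 0.0482]
ee_rot: [[0.075, 0.997, -0.002], [0.997, -0.075, 0.001], [0.0, -0.002, -1.0]]
force: [-0.2, -0.0, 0.0]
opening: 0.0502
finger_force: 63.8
```

```bash
python3 -c "
from h import *
goal(.6519,-.0958,.031,-4.7)"
```

```text
delta tool [-0.0017 -0.0003  0.0172] turn 0.007 now yaw -4.3 t 13.25
```

Scaled: 0.008 m is 0.8, 0.006 m is 0.6.

Call:
drive_effector(steps="0,0,0.8,0 | 0,0,0.6,0 | 0,0,0.3,0 | 0,0,0,0 | 0,0,0,0")

```text
time_s: 13.88
tcp_pos: [0.6533, -0.0952, 0.0321]
ee_rot: [[0.076, 0.997, 0.0], [0.997, -0.076, -0.0], [-0.0, 0.0, -1.0]]
force: [-0.0, 1.6, -0.1]
opening: 0.0502
finger_force: 63.9
```

Call:
drive_effector(steps="0,0,0,0 | 0,0,0,0 | 0,0,0,0 | 0,0,-2,0 | 0,0,-4,0 | 0,0,-6,0 | 0,0,-5,0", finger_gap=0.075)

```text
time_s: 14.75
tcp_pos: [0.6537, -0.0952, 0.2063]
ee_rot: [[0.076, 0.997, 0.003], [0.997, -0.076, -0.001], [-0.001, 0.003, -1.0]]
force: [1.1, -0.7, -0.1]
opening: 0.0751
finger_force: 0.0
```

Call:
drive_effector(steps="-1,-5,0,0 | -2,-6,0,0 | -2.3,-5,0,0 | 0,-1.4,0,0 | 0,0,0,0", finger_gap=0.085)

```text
time_s: 15.38
tcp_pos: [0.4765, -0.1346, 0.2033]
ee_rot: [[0.077, 0.997, 0.003], [0.997, -0.077, -0.001], [-0.001, 0.003, -1.0]]
force: [0.1, -0.4, 0.3]
opening: 0.085
finger_force: 0.0
```

```bash
python3 - <<'E'
from h import *
c,W,s=wrist('w5.png'); print(s['tcp_pos'])
print('large',rect(W,.652,-.096,.055,.016,.06))
for z in((.008,.045),(.022,.027)):print(rect(W,.470,-.088,.036,*z))
topview(W,c,'t5.png',.470,-.088,.04,8)
E
```

```text
[ 0.47647781 -0.13460604  0.20333526]
large (3499, array([652. , -95.9,  64.8,  53.7,  86.8]), 'xy', [[0.6245, -0.1296], [0.6801, -0.0632]])
(2060, array([467.3, -89.7,  36.7,  42.4,  33.7]), 'xy', [[0.4459, -0.1098], [0.4925, -0.0631]])
(1498, array([467.2, -89.9,  36.4,  42.3,  34.4]), 'xy', [[0.4459, -0.1098], [0.4923, -0.0631]])
```

View pics/t5.png

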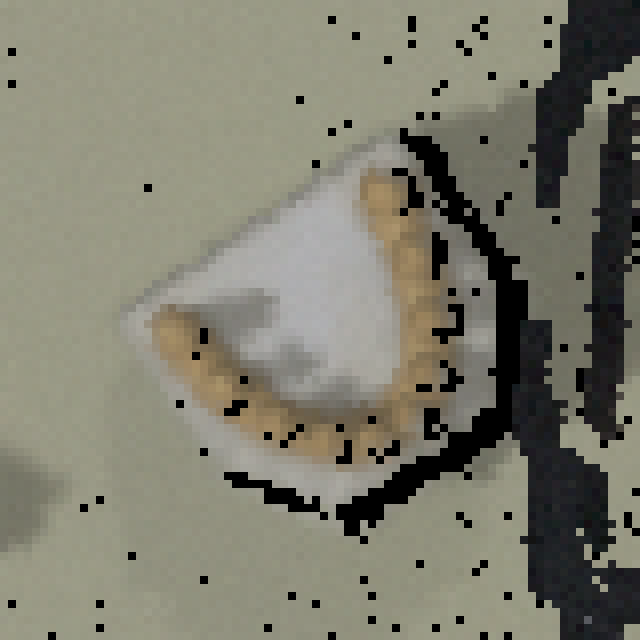

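```bash
python3 -c "
from h import *
goal(.4672,-.0898,.027,34)"
```

```text
delta tool [ 0.044  -0.0138  0.1762] turn -0.669 now yaw -4.4 t 15.425
```

Scaled: 0.044 m is 4.4, 0.04 m is 4, -0.168 rad is -1.68.

Call:
drive_effector(steps="4.4,-1.4,0,0 | 0,0,2,-1.67 | 0,0,3,-1.67 | 0,0,3,-1.67 | 0,0,3,-1.68 | 0,0,4,0 | 0,0,2,0 | 0,0,0,0")

```text
time_s: 16.42
tcp_pos: [0.4655, -0.0887, 0.0303]
ee_rot: [[-0.56, 0.829, -0.004], [0.829, 0.56, 0.002], [0.003, -0.002, -1.0]]
force: [-0.3, -0.1, 0.4]
opening: 0.0851
finger_force: 0.0
```

```bash
python3 -c "
from h import *
goal(.4672,-.0898,.026,34)"
```

```text
delta tool [-0.0019  0.0009  0.0043] turn 0.001 now yaw 34.0 t 16.425
```

Next, close, lift and turn towards the small tray (yaw ≈ −10.7°).

Scaled: 0.004 m is 0.4, -0.001 m is -0.1.

Call:
drive_effector(steps="-0.1,0.1,0.4,0 | 0,0,0,0")

```text
time_s: 16.68
tcp_pos: [0.4684, -0.0901, 0.029]
ee_rot: [[-0.559, 0.829, 0.002], [0.829, 0.559, -0.001], [-0.002, 0.001, -1.0]]
force: [-0.8, 0.0, 0.3]
opening: 0.0849
finger_force: 0.0
```

Call:
drive_effector(steps="0,0,0,0 | 0,0,0,0 | 0,0,0,0 | 0,0,0,0 | 0,0,0,0 | 0,0,0,0", finger_gap=0)

```text
time_s: 17.42
tcp_pos: [0.4676, -0.0901, 0.0285]
ee_rot: [[-0.559, 0.829, 0.001], [0.829, 0.559, -0.0], [-0.001, 0.001, -1.0]]
force: [0.2, 0.2, 5.2]
opening: 0.034
finger_force: 61.1
```

Call:
drive_effector(steps="0,0,-2,0 | 0,0,-4,1.56 | 0,0,-4,1.56 | 0,0,-4,1.56 | 0,0,0,1.56 | 0,0,0,1.56 | 0,0,0,0")

```text
time_s: 18.3
tcp_pos: [0.4665, -0.0896, 0.167]
ee_rot: [[0.184, 0.983, -0.002], [0.983, -0.184, 0.001], [0.0, -0.002, -1.0]]
force: [0.4, 0.7, -0.7]
opening: 0.0344
finger_force: 60.5
```

```bash
python3 -c "
from h import *
goal(.6432,.0988,.165,-10.7)"
```

```text
delta tool [0.2177 0.139  0.0018] turn 0.002 now yaw -10.6 t 18.3
```

Overshoot isn't needed: stop 45 mm short in −y to see the tray.

Scaled: 0.035 m is 3.5, 0.033 m is 3.3.

Call:
drive_effector(steps="3.5,3,0,0 | 3.5,3,0,0 | 3.5,3,0,0 | 3.5,3,0,0 | 3.3,1.9,0,0 | 0,0,0,0")

```text
time_s: 19.05
tcp_pos: [0.6364, 0.056, 0.1667]
ee_rot: [[0.181, 0.984, -0.002], [0.984, -0.181, 0.0], [0.0, -0.002, -1.0]]
force: [-0.3, 0.8, -0.9]
opening: 0.0346
finger_force: 60.4
```

```bash
python3 - <<'E'
from h import *
c,W,s=wrist('w6.png'); print(s['tcp_pos'])
for z in((.006,.012),(.0065,.014)):print(rect(W,.643,.099,.05,*z))
print('die',rect(W,.432,.112,.024,.01,.05),rect(W,.432,.112,.024,.02,.027))
E
```

```text
[0.63641585 0.05600869 0.16671207]
(1682, array([642.4,  98.6,  68. ,  62.7,  79.4]), 'xy', [[0.606, 0.0603], [0.6787, 0.1369]])
(1669, array([642.4,  98.6,  68. ,  62.7,  79.4]), 'xy', [[0.606, 0.0603], [0.6787, 0.1369]])
die (624, array([432. , 111.3,  18.5,  21.6,   1.7]), 'xy', [[0.4226, 0.1003], [0.4412, 0.122]]) (264, array([432. , 111.3,  18.3,  21.6,   1.7]), 'xy', [[0.4226, 0.1003], [0.4412, 0.122]])
```

View pics/w6.png

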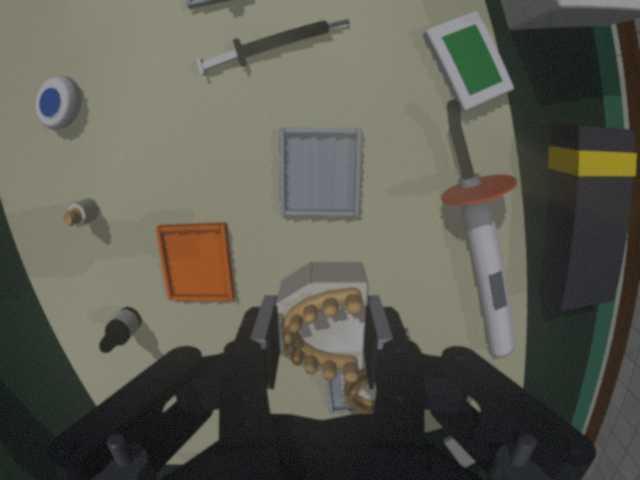

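```bash
python3 -c "
from h import *
goal(.6424,.0986,.0315,-10.6)"
```

```text
delta tool [ 0.0442 -0.001   0.1351] turn 0.002 now yaw -10.5 t 19.1
```

Call:
drive_effector(steps="4.4,-0.1,0,0 | 0,0,4,0 | 0,0,4,0 | 0,0,3,0 | 0,0,1,0 | 0,0,0,0 | 0,0,0,0")

```text
time_s: 19.98
tcp_pos: [0.6443, 0.0974, 0.0499]
ee_rot: [[0.186, 0.983, 0.003], [0.983, -0.186, 0.0], [0.001, 0.003, -1.0]]
force: [1.1, 0.3, -0.2]
opening: 0.0346
finger_force: 60.5
```

```bash
python3 -c "
from h import *
goal(.6424,.0986,.0315,-10.6)"
```

```text
delta tool [ 0.0008 -0.0021  0.0184] turn -0.002 now yaw -10.7 t 19.975
```

Scaled: 0.008 m is 0.8, 0.006 m is 0.6.

Call:
drive_effector(steps="0.1,-0.1,0.8,0 | 0,0,0.6,0 | 0,0,0.3,0 | 0,0,0.15,0 | 0,0,0,0 | 0,0,0,0")

```text
time_s: 20.72
tcp_pos: [0.6421, 0.0989, 0.0316]
ee_rot: [[0.186, 0.983, -0.002], [0.983, -0.186, -0.0], [-0.001, -0.002, -1.0]]
force: [-8.3, -0.4, 12.2]
opening: 0.0344
finger_force: 61.9
```

Call:
drive_effector(steps="0,0,0,0 | 0,0,0,0 | 0,0,0,0 | 0,0,-2,0 | 0,0,-4,0 | 0,0,-6,0 | 0,0,-5,0", finger_gap=0.06)

```text
time_s: 21.6
tcp_pos: [0.6428, 0.0989, 0.2036]
ee_rot: [[0.186, 0.983, 0.003], [0.983, -0.186, 0.0], [0.001, 0.003, -1.0]]
force: [0.0, 0.5, -0.1]
opening: 0.06
finger_force: 0.0
```

Call:
drive_effector(steps="-1,-5,0,0 | -2,-5,0,0 | -2,-5,0,0 | -1.2,-5,0,0 | 0,0,0,0", finger_gap=0.06)

```text
time_s: 22.22
tcp_pos: [0.4315, 0.0751, 0.1997]
ee_rot: [[0.186, 0.983, 0.001], [0.983, -0.186, -0.0], [0.0, 0.001, -1.0]]
force: [0.6, 0.6, 0.4]
opening: 0.06
finger_force: 0.0
```

```bash
python3 - <<'E'
from h import *
c,W,s=wrist('w7.png'); print(s['tcp_pos'])
print('small',rect(W,.642,.099,.036,.016,.06))
for z in((.01,.045),(.02,.027)):print(rect(W,.432,.111,.022,*z))
goal(.432,.111,.028,-10.6)
E
```

```text
[0.43151296 0.0751451  0.1996846 ]
small (1583, array([641.2,  98.8,  42.7,  37.1,  79.2]), 'xy', [[0.6213, 0.0757], [0.6626, 0.1204]])
(582, array([429.8, 111.1,  21.4,  20.8,  69.9]), 'xy', [[0.4189, 0.1005], [0.4404, 0.122]])
(316, array([429.8, 111.1,  21.4,  20.8,  69.9]), 'xy', [[0.4189, 0.1005], [0.4403, 0.122]])
delta tool [ 0.0349 -0.0087  0.1726] turn -0.002 now yaw -10.7 t 22.275
```

View pics/w7.png

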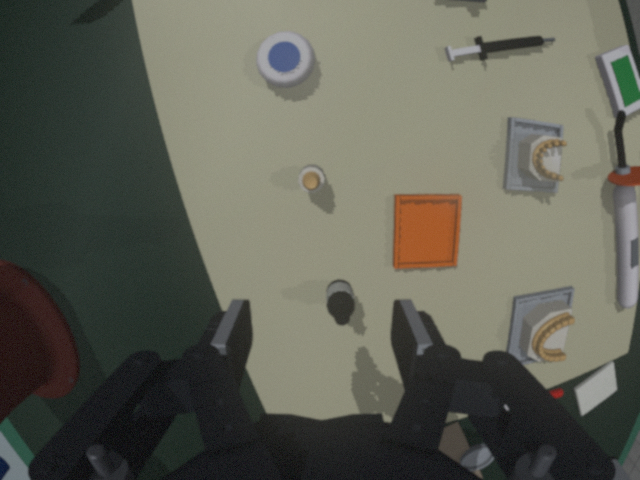

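Call:
drive_effector(steps="3.4,-1.1,0,0 | 0,0,4,0 | 0,0,5,0 | 0,0,5,0 | 0,0,2.5,0 | 0,0,0.7,0 | 0,0,0,0 | 0,0,0,0")

```text
time_s: 23.28
tcp_pos: [0.4316, 0.1108, 0.0293]
ee_rot: [[0.186, 0.983, 0.004], [0.983, -0.186, 0.0], [0.001, 0.003, -1.0]]
force: [0.8, -0.5, -0.4]
opening: 0.0599
finger_force: 0.0
```

```bash
python3 -c "
from h import *
goal(.4298,.1111,.028,-10.6)"
```

```text
delta tool [ 0.     -0.0018  0.0013] turn -0.002 now yaw -10.7 t 23.275
```

Call:
drive_effector(steps="0,-0.1,0.1,0 | 0,0,0,0 | 0,0,0,0 | 0,0,0,0 | 0,0,0,0 | 0,0,0,0 | 0,0,0,0", finger_gap=0)

```text
time_s: 24.15
tcp_pos: [0.4293, 0.1108, 0.0272]
ee_rot: [[0.186, 0.983, 0.001], [0.983, -0.186, 0.0], [0.0, 0.001, -1.0]]
force: [-1.2, 0.4, 6.1]
opening: 0.0193
finger_force: 58.7
```

Call:
drive_effector(steps="0,0,-2,0 | 0,0,-4,0 | 0,0,-4,0 | 0,0,-4,0 | 0,0,0,0")

```text
time_s: 24.78
tcp_pos: [0.431, 0.1109, 0.1702]
ee_rot: [[0.186, 0.983, 0.008], [0.983, -0.186, 0.001], [0.002, 0.007, -1.0]]
force: [0.6, -0.3, -0.1]
opening: 0.0196
finger_force: 58.7
```

Call:
drive_effector(steps="-4,2.2,0,0 | -4.2,2.4,0,0 | -4.2,2.4,0,0 | -4.2,2.4,0,0 | -4.2,2.4,0,0 | -4.2,2.4,0,0 | -4.2,2.4,0,0 | -4.2,2.4,0,0 | -4.2,2.4,0,0 | -4,2.2,0,0")

```text
time_s: 26.02
tcp_pos: [0.5828, -0.3429, 0.1639]
ee_rot: [[0.186, 0.983, -0.002], [0.983, -0.186, 0.002], [0.001, -0.003, -1.0]]
force: [0.8, -0.7, -0.1]
opening: 0.019
finger_force: 58.7
```

Call:
drive_effector(steps="0,0,0,0 | 0,0,0,0")

```text
time_s: 26.28
tcp_pos: [0.5824, -0.341, 0.1644]
ee_rot: [[0.186, 0.983, -0.003], [0.983, -0.186, 0.002], [0.002, -0.003, -1.0]]
force: [0.4, -0.2, -1.2]
opening: 0.0191
finger_force: 58.8
```

```bash
python3 - <<'E'
from h import *
c,W,s=wrist('w8.png')
for z in((.006,.012),(.0065,.014)):print(rect(W,.585,-.301,.036,*z))
goal(.585,-.301,.0315,-10.6)
E
```

```text
(1147, array([ 583.7, -303.6,   52. ,   52.2,   32.1]), 'xy', [[0.5568, -0.3299], [0.6099, -0.2768]])
(1135, array([ 583.7, -303.6,   52. ,   52.2,   32.1]), 'xy', [[0.5568, -0.3299], [0.6099, -0.2768]])
delta tool [ 0.0392 -0.0047  0.1334] turn -0.001 now yaw -10.7 t 26.325
```

View pics/w8.png

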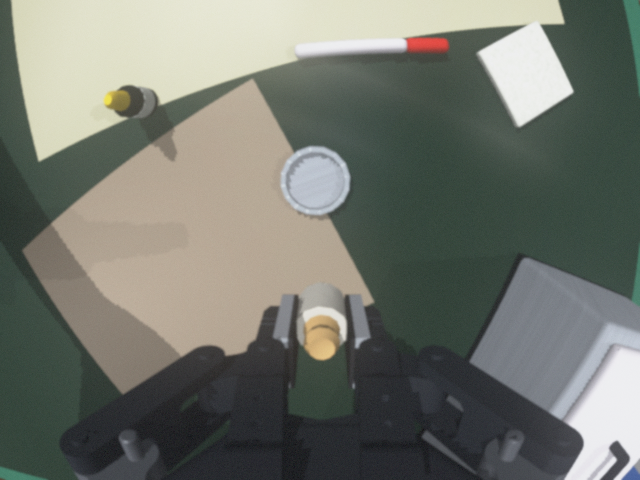

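Scaled: 0.04 m is 4, 0.036 m is 3.6.

Call:
drive_effector(steps="3.6,-0.5,0,0 | 0,0,4,0 | 0,0,4,0 | 0,0,3,0 | 0,0,1,0 | 0,0,0,0 | 0,0,0,0")

```text
time_s: 27.2
tcp_pos: [0.5862, -0.306, 0.0485]
ee_rot: [[0.186, 0.983, 0.003], [0.983, -0.186, -0.002], [-0.001, 0.003, -1.0]]
force: [-0.2, -0.4, -0.4]
opening: 0.0196
finger_force: 58.8
```

```bash
python3 -c "
from h import *
goal(.5837,-.3036,.0305,-10.6)"
```

```text
delta tool [ 0.0019 -0.0029  0.0179] turn -0.002 now yaw -10.7 t 27.2
```

Careful with the scale: shifts go in cm and turns go in units of 0.1 rad. That gives: 0.008 m is 0.8, 0.006 m is 0.6.

Call:
drive_effector(steps="0.1,-0.2,0.8,0 | 0,0,0.6,0 | 0,0,0.3,0 | 0,0,0.1,0 | 0,0,0,0 | 0,0,0,0")

```text
time_s: 27.95
tcp_pos: [0.583, -0.3041, 0.0302]
ee_rot: [[0.186, 0.983, -0.002], [0.983, -0.186, 0.001], [0.001, -0.002, -1.0]]
force: [-6.4, 4.3, 11.4]
opening: 0.0198
finger_force: 60.1
```

Call:
drive_effector(steps="0,0,0,0 | 0,0,0,0 | 0,0,0,0 | 0,0,-2,0 | 0,0,-4,0 | -1,0,-5,0 | -3,0,-5,0 | 0,0,0,0", finger_gap=0.045)

```text
time_s: 28.95
tcp_pos: [0.5783, -0.3473, 0.1973]
ee_rot: [[0.188, 0.982, 0.011], [0.982, -0.188, -0.009], [-0.007, 0.012, -1.0]]
force: [0.7, -0.4, 0.2]
opening: 0.0454
finger_force: 0.0
```

```bash
python3 - <<'E'
from h import *
c,W,s=wrist('w9.png')
print('die',rect(W,.584,-.304,.02,.016,.06))
for n in('scene','side'):
    c=snap(n,n+'9.png'); W=world(c)
    for t in 'model_large model_small model_half model_die bottle_black bottle_yellow'.split():
        for d in robot.cut_out(c,t)[:1]:
            p=W[d['region']]; p=p[~np.isnan(p[:,0])]; print(t,round(d['conf'],2),np.round(np.median(p,0),3),'zmax',np.round(np.percentile(p[:,2],99),3))
E
```

```text
die (579, array([ 582.5, -303.7,   20.8,   20.6,   79.2]), 'xy', [[0.5719, -0.3142], [0.5932, -0.2933]])
model_large 0.77 [ 0.665 -0.084  0.026] zmax 0.041
model_small 0.69 [0.652 0.106 0.025] zmax 0.039
model_half 0.94 [0.602 0.301 0.025] zmax 0.041
model_die 0.41 [ 0.588 -0.296  0.023] zmax 0.039
bottle_black 0.52 [0.441 0.005 0.027] zmax 0.059
bottle_yellow 0.54 [ 0.466 -0.201  0.026] zmax 0.059
model_large 0.85 [ 0.653 -0.085  0.03 ] zmax 0.168
model_small 0.65 [0.64  0.087 0.027] zmax 0.04
model_half 0.82 [0.589 0.278 0.027] zmax 0.042
model_die 0.65 [ 0.579 -0.308  0.026] zmax 0.041
bottle_black 0.78 [ 0.433 -0.008  0.031] zmax 0.061
bottle_yellow 0.61 [ 0.457 -0.217  0.034] zmax 0.061
```

View pics/side9.png

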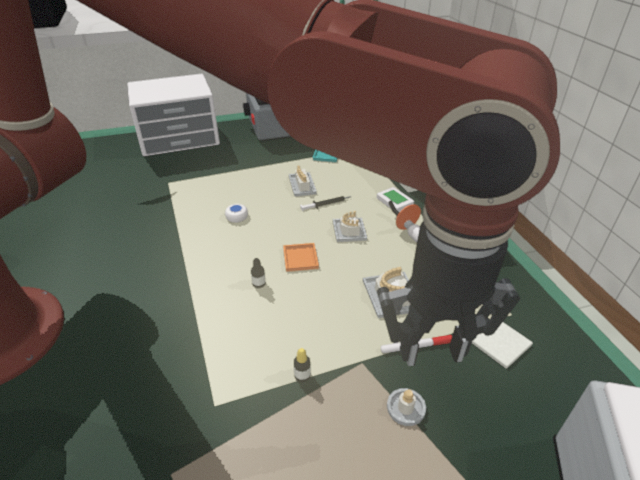

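The final side view shows all four models seated in their trays: the die near (407,402), small (350,225), half (303,182) and large (392,282). Both bottles still stand where they were.

```bash
python3 -c "
from plant import robot
print(robot.close_job())"
```

```text
the job is handed in; nothing more can be done
None
```

All four models are set down upright in their own trays, centred to about 1–2 mm by the wrist camera, and both bottles are standing where they were; I handed the job in at about 29 s, and the hand-in call did not report a verdict.

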